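# Find the tired leaf spring

### The job

Check the three leaf springs, the left one first, then the middle, then the right (as the robot sees them): press each straight down at mid-span with a steady 8 N for about a second, never more than 14 N, and note how far it gives. Then slide the reject tab of the tired one, the leaf that gives the most, fully to the right against its stop. Leave the other two tabs home and the things lying about alone.

Things in the scene. Friction and masses are not known exactly. Their poses are not given: they have to be found in the camera images.
- spring_1: fixed spring test stand, one of three that look alike (the tired leaf must be found by feel). Base plate 220x80x12 mm; origin under its centre, x away from the robot, y left. At the far end a dark clamp block (x 48 to 108 mm, 74 mm wide, top z 77 mm) holds the leaf; at the near end, x = -102 mm, a graduated post 16 mm wide, top z 74 mm, 8 mm beyond the leaf tip
- leaf_1: steel leaf spring of stand 1: cantilever strip 24 mm wide, 3 thick, 140 free length. Origin at its root, underside (stand x 48, y 0, z 60 mm); runs along -x to the tip; bends down. 8 N at mid-span moves that point by some 3 to 15 mm, the tip twice that, by leaf; springs back. The tired one gives at least 1.5 times as much as either other
- mid_1 (a point): mid-span of unloaded leaf 1: centre of its top face, 70 mm from the clamp (stand x -22, y 0, z 63 mm; fixed in the stand, does not move with the leaf), marked on the leaf by a small dark dot; axes as the stand's
- tab_1 (a joint): reject tab of stand 1: black, upright, 14 (x) by 12 (y) by 22 mm high (z 80 to 102 mm), in a track across the top of the clamp block. 0 = home, left; 0.036 m = at its right stop (it slides along the stand's -y); about 2 N friction, stays where left. Push on its left side, below its top; only a 6 mm high track end stands left of it (top z 84 mm)
- tabtop_1 (a point): centre of the top face of reject tab 1, moves with it; at home it lies at x = 92, y = +18, z = 102 mm of the stand
- spring_2: fixed spring test stand, one of three that look alike (the tired leaf must be found by feel). Base plate 220x80x12 mm; origin under its centre, x away from the robot, y left. At the far end a dark clamp block (x 48 to 108 mm, 74 mm wide, top z 77 mm) holds the leaf; at the near end, x = -102 mm, a graduated post 16 mm wide, top z 74 mm, 8 mm beyond the leaf tip
- leaf_2: steel leaf spring of stand 2: cantilever strip 24 mm wide, 3 thick, 140 free length. Origin at its root, underside (stand x 48, y 0, z 60 mm); runs along -x to the tip; bends down. 8 N at mid-span moves that point by some 3 to 15 mm, the tip twice that, by leaf; springs back. The tired one gives at least 1.5 times as much as either other
- mid_2 (a point): mid-span of unloaded leaf 2: centre of its top face, 70 mm from the clamp (stand x -22, y 0, z 63 mm; fixed in the stand, does not move with the leaf), marked on the leaf by a small dark dot; axes as the stand's
- tab_2 (a joint): reject tab of stand 2: black, upright, 14 (x) by 12 (y) by 22 mm high (z 80 to 102 mm), in a track across the top of the clamp block. 0 = home, left; 0.036 m = at its right stop (it slides along the stand's -y); about 2 N friction, stays where left. Push on its left side, below its top; only a 6 mm high track end stands left of it (top z 84 mm)
- tabtop_2 (a point): centre of the top face of reject tab 2, moves with it; at home it lies at x = 92, y = +18, z = 102 mm of the stand
- spring_3: fixed spring test stand, one of three that look alike (the tired leaf must be found by feel). Base plate 220x80x12 mm; origin under its centre, x away from the robot, y left. At the far end a dark clamp block (x 48 to 108 mm, 74 mm wide, top z 77 mm) holds the leaf; at the near end, x = -102 mm, a graduated post 16 mm wide, top z 74 mm, 8 mm beyond the leaf tip
- leaf_3: steel leaf spring of stand 3: cantilever strip 24 mm wide, 3 thick, 140 free length. Origin at its root, underside (stand x 48, y 0, z 60 mm); runs along -x to the tip; bends down. 8 N at mid-span moves that point by some 3 to 15 mm, the tip twice that, by leaf; springs back. The tired one gives at least 1.5 times as much as either other
- mid_3 (a point): mid-span of unloaded leaf 3: centre of its top face, 70 mm from the clamp (stand x -22, y 0, z 63 mm; fixed in the stand, does not move with the leaf), marked on the leaf by a small dark dot; axes as the stand's
- tab_3 (a joint): reject tab of stand 3: black, upright, 14 (x) by 12 (y) by 22 mm high (z 80 to 102 mm), in a track across the top of the clamp block. 0 = home, left; 0.036 m = at its right stop (it slides along the stand's -y); about 2 N friction, stays where left. Push on its left side, below its top; only a 6 mm high track end stands left of it (top z 84 mm)
- tabtop_3 (a point): centre of the top face of reject tab 3, moves with it; at home it lies at x = 92, y = +18, z = 102 mm of the stand
- caliper: steel caliper 225x69x9 mm, lying right of the stands; origin under its centre; leave it alone
- screwdriver: screwdriver with pale red handle, 184x29x29 mm, lying right of the stands; origin under its centre; leave it alone
- tape_roll: roll of masking tape, 90 mm across, 15 mm high, lying left of the stands; origin under its centre; leave it alone
- wire_spool: small red wire spool 52x59x24 mm, left of the stands; origin under its centre; leave it alone

How it is judged:
On the way, in this order (a step that is already met when the one before it is completed fails the run):
1. the left leaf is pressed at mid-span with 8 N (6 to 10 N) for half a second, the tool's centre within 14 mm along and 12 mm across of mid-span (((contact force between the fingers and leaf_1 between 6 and 10 N and x of the grasp point in the frame of mid_1 between -0.014 and 0.014 m and y of the grasp point in the frame of mid_1 between -0.012 and 0.012 m and world y of spring_1 above 0.1 m) or (contact force between the fingers and leaf_2 between 6 and 10 N and x of the grasp point in the frame of mid_2 between -0.014 and 0.014 m and y of the grasp point in the frame of mid_2 between -0.012 and 0.012 m and world y of spring_2 above 0.1 m) or (contact force between the fingers and leaf_3 between 6 and 10 N and x of the grasp point in the frame of mid_3 between -0.014 and 0.014 m and y of the grasp point in the frame of mid_3 between -0.012 and 0.012 m and world y of spring_3 above 0.1 m))), for 0.5 s.
2. the middle leaf is pressed at mid-span with 8 N (6 to 10 N) for half a second, the tool's centre within 14 mm along and 12 mm across of mid-span (((contact force between the fingers and leaf_1 between 6 and 10 N and x of the grasp point in the frame of mid_1 between -0.014 and 0.014 m and y of the grasp point in the frame of mid_1 between -0.012 and 0.012 m and world y of spring_1 between -0.1 and 0.1 m) or (contact force between the fingers and leaf_2 between 6 and 10 N and x of the grasp point in the frame of mid_2 between -0.014 and 0.014 m and y of the grasp point in the frame of mid_2 between -0.012 and 0.012 m and world y of spring_2 between -0.1 and 0.1 m) or (contact force between the fingers and leaf_3 between 6 and 10 N and x of the grasp point in the frame of mid_3 between -0.014 and 0.014 m and y of the grasp point in the frame of mid_3 between -0.012 and 0.012 m and world y of spring_3 between -0.1 and 0.1 m))), for 0.5 s.
3. the right leaf is pressed at mid-span with 8 N (6 to 10 N) for half a second, the tool's centre within 14 mm along and 12 mm across of mid-span (((contact force between the fingers and leaf_1 between 6 and 10 N and x of the grasp point in the frame of mid_1 between -0.014 and 0.014 m and y of the grasp point in the frame of mid_1 between -0.012 and 0.012 m and world y of spring_1 below -0.1 m) or (contact force between the fingers and leaf_2 between 6 and 10 N and x of the grasp point in the frame of mid_2 between -0.014 and 0.014 m and y of the grasp point in the frame of mid_2 between -0.012 and 0.012 m and world y of spring_2 below -0.1 m) or (contact force between the fingers and leaf_3 between 6 and 10 N and x of the grasp point in the frame of mid_3 between -0.014 and 0.014 m and y of the grasp point in the frame of mid_3 between -0.012 and 0.012 m and world y of spring_3 below -0.1 m))), for 0.5 s.
4. the reject tab of the leaf that gives most is at its right stop, within 3 mm (value of joint tab_2 above 0.033 m), for 0.2 s.
At the end, for the whole second after the job is handed in: the reject tab of the tired leaf stands at its right stop (over 33 of 36 mm), the other two tabs are home (under 4 mm), and no leaf is loaded (value of joint tab_2 above 0.033 m and value of joint each of tab_1, tab_3 below 0.004 m and contact force between anything else and leaf_1 below 0.5 N and contact force between anything else and leaf_2 below 0.5 N and contact force between anything else and leaf_3 below 0.5 N); the robot touches nothing.
It fails at once if a leaf is loaded with more than 14 N (contact force between anything else and leaf_1 above 14 N or contact force between anything else and leaf_2 above 14 N or contact force between anything else and leaf_3 above 14 N).
It fails at once if the tab of a sound leaf is moved more than 8 mm (value of joint any of tab_1, tab_3 above 0.008 m).
It fails at once if a bystander is moved more than 20 mm (distance of any of caliper, screwdriver, tape_roll, wire_spool from where it was at the start of the episode above 0.02 m).
It also fails if it takes over 66 s, if anything falls off the work surface, if the arm or the gripper's body presses on something with over 40 N, if the wrist force passes 120 N, or if a joint passes its speed limit or range.

### The arm

A 7-joint arm with a two-finger parallel gripper is mounted at the origin on the work surface; the furniture and walls round the work are solid. World frame = base frame: x ahead of the robot, y to its left, z up, the work surface at z = 0. Lengths are in m, angles in rad, forces in N, time in s.
With the tool pointing down it reaches from about 0.425 to 1.025 m from the base axis. Payload 9.4 kg.
Tool frame: the origin (TCP) lies between the finger pads; the fingertips stand ahead of it and the grasp point (between the pads) lies 11 mm behind it (tcp_to_tips is the z of the fingertips in the tool frame, in m); z points along the fingers, y is the line along which they close (so a half turn about z gives the same grasp; the last joint's range is limited). The gripper opens to 85 mm and grips with 20 to 120 N. Pads are 22 mm wide; open, the fingers measure 114 mm over their backs; the gripper's body (76 mm by 85 mm) begins 54 mm behind the grasp point. The pads swing forward as they close: fully open they stand 13 mm farther back than shut.
Start: joints at [1.227, 0.599, -0.003, 1.599, 0.002, 0.943, -0.08], TCP at [0.191, -0.699, 0.21] pointing down, gripper open.
Joint ranges: [-2.57, 2.57], [-0.35, 1.97], [-1.29, 1.29], [0.11, 2.56], [-1.05, 4.19], [0.11, 1.86], [-2.63, 2.63]. Speed limits (rad/s): [2.22, 2.22, 3.01, 3.01, 3.14, 3.14, 3.14].

### API

Orientations are given as a unit quaternion [w, x, y, z].
In Python, from plant import get_state, read_camera, get_calibration, job_done, tcp_to_tips gives the robot as it stands.
- The arm moves only by the tool step_arm, never from a script. Its argument "rows" is text: rows parted by semicolons, each of 7 numbers parted by spaces: the shift along the tool's x, y, z in cm, then the turn, a rotation vector about the tool's x, y, z in degrees, then the opening, from 0 (shut) to 1 (fully open). In form: tx ty tz wx wy wz jaw; .... A call has 1 to 8 rows; each row is the pose to reach, as a shift and turn from the pose commanded when the call began, along the tool's axes at that moment; what a row does not reach only later rows make up. A row lasts 1/12 s, in which the tool goes at most 41.7 mm and 7.16 degrees, less where a joint would pass 70% of its speed; a pose out of reach is approached as far as the arm can. A call with a gripper value outside its range is refused whole. The fingers move at their own pace and stop on an object; "squeeze" is the grip in N (left out, the last holds). Time passes only in rows, so rows that repeat a pose let the fingers close. It gives the time, the measured TCP pose, the force, the opening and the grip force at its end, in the units of the state.
- get_state(): the state, without advancing time (a new reading comes with each control period).
- read_camera(name): name is "scene" or "top" or "wrist"; returns the picture (400x640x3 uint8, red, green, blue); there is no depth.
- get_calibration(name): a dict with "fx", "fy", "cx", "cy" (pixels), "k1" (the pictures are not rectified: a ray, as slopes to the right and down, at radius r is drawn at 1 + k1 r^2 times it, then the intrinsics apply), "world_to_cam" (4x4, takes a point from world to camera coordinates). Camera axes: x right, y up, looking along -z (the intrinsics and any distortion apply to the point x, -y, -z); pixel columns grow to the right and rows downward; lengths in m; the calibration is good to about 2 mm. A picture is of the moment at which its call begins: read the wrist's pose just before it. get_calibration takes no time and is no camera call; for the wrist camera it gives the pose at the moment of the call.
- job_done(): hands the job in; it is judged then, once.
The state is a dict: "clock": time; "joint_pos": joint angles; "joint_velocities": joint speeds; "joint_efforts": joint torques, N m; "tool_pos": TCP position; "orientation": TCP orientation; "force": force on the tool from outside, world axes, zero at the start; "torque": the same for the moment, N m; "gripper_width": finger opening in m; "grip_force": force on a finger pad.
Only numpy, scipy, OpenCV 4.12 (cv2) and the standard library are available. Lean on these libraries where they do the work, as an engineer would, in place of code of your own. Each camera call takes 0.05 s, during which the arm holds its last target. There are 200 camera calls.

## Working session

There is one attempt and no reset: what is moved stays moved. The work goes in short steps, Python scripts to look and compute and a tool call to move; the robot and the scene stay as the last step left them, time stands still between calls to the robot, and variables do not carry over. Pictures are saved under pics/ and viewed, at most 10 in all, crops included, and the job is handed in when it is done.

Besides the shell and the picture viewer there is one more tool, called after "Call:" as a command line: name --argument value ..., lists and objects as JSON in quotes. step_arm: Moves the arm, as the interface text tells. Its arguments: {"type":"object","properties":{"rows":{"type":"string"},"squeeze":{"type":"number"}},"required":["rows"]}

```bash
mkdir -p pics
python3 - <<'E'
from plant import *
import cv2,numpy as np
print(get_state(),tcp_to_tips)
a=read_camera("top");b=read_camera("scene")
cv2.imwrite("pics/top.png",a[:,:,::-1]);cv2.imwrite("pics/scene.png",b[:,:,::-1])
for n in("top","scene","wrist"):print(get_calibration(n))
E
```

```text
{'clock': 0.0, 'joint_pos': array([ 1.22732656,  0.60012365, -0.00252255,  1.60016023,  0.00178394,
        0.94286935, -0.07979423]), 'joint_velocities': array([-3.03064426e-04, -4.61314762e-05, -1.08238742e-03,  7.01398791e-05,
       -3.87043368e-04,  9.36121184e-04, -8.66032686e-04]), 'joint_efforts': array([ 8.78821866e-04, -7.76466680e+01,  1.56504538e+00, -2.58006513e+01,
        1.23715590e-02,  9.25554894e-03, -4.43309474e-06]), 'tool_pos': array([ 0.19095923, -0.69886848,  0.20940749]), 'orientation': array([-7.59693689e-04,  9.91114604e-01,  1.33008403e-01, -1.73376409e-04]), 'force': array([-0.20723564, -0.59484027,  0.31247596]), 'torque': array([-0.00550431,  0.00649258,  0.02290378]), 'grip_force': 0.0, 'gripper_width': 0.08585334939072836} 0.008
{'fx': 420.20136607330426, 'fy': 420.20136607330426, 'cx': 323.1986588066406, 'cy': 199.85236616394917, 'k1': -0.0631171594881761, 'world_to_cam': array([[ 0.0036545 , -0.99999068, -0.0022991 , -0.04946187],
       [ 0.9952199 ,  0.00341267,  0.09759971, -0.53475119],
       [-0.09759095, -0.00264479,  0.9952231 , -1.29603483],
       [ 0.        ,  0.        ,  0.        ,  1.        ]])}
{'fx': 437.5044803626113, 'fy': 437.5044803626113, 'cx': 322.8216060019309, 'cy': 203.2238283142466, 'k1': -0.08329397825891302, 'world_to_cam': array([[-0.67503449, -0.73777189, -0.00459212,  0.3257073 ],
       [ 0.55870762, -0.51524237,  0.64990083, -0.38102971],
       [-0.48184461,  0.43613982,  0.76000515, -1.33832664],
       [ 0.        ,  0.        ,  0.        ,  1.        ]])}
{'fx': 287.7540942795091, 'fy': 287.7540942795091, 'cx': 319.4175067062541, 'cy': 202.41893393329119, 'k1': -0.052843050957165905, 'world_to_cam': array([[ 0.26219741, -0.96501188, -0.00214309, -0.72364917],
       [ 0.92884034,  0.25297057, -0.27066864,  0.03447298],
       [ 0.26174059,  0.06897803,  0.96267019, -0.37950018],
       [ 0.        ,  0.        ,  0.        ,  1.        ]])}
```

View pics/top.png

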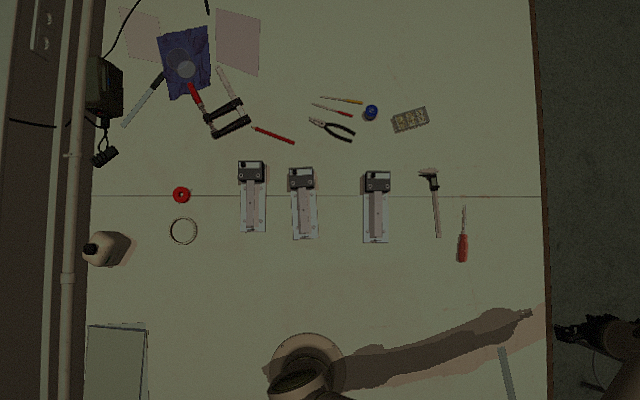

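View pics/scene.png

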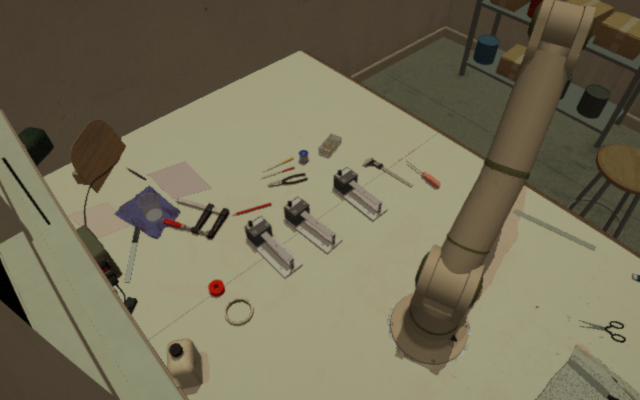

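The top view shows three stands, centred at pixels (252,196), (303,203) and (377,207). The tape and spool are to the left, around (182,215), and the caliper and screwdriver are to the right, around (435,200). I'll enlarge the stand area.

Run:
```python
import cv2
a=cv2.imread("pics/top.png")[150:250,225:400]
cv2.imwrite("pics/crop.png",cv2.convertScaleAbs(cv2.resize(a,(787,450),interpolation=cv2.INTER_CUBIC),alpha=1.6))
```

```text
(no output)
```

View pics/crop.png

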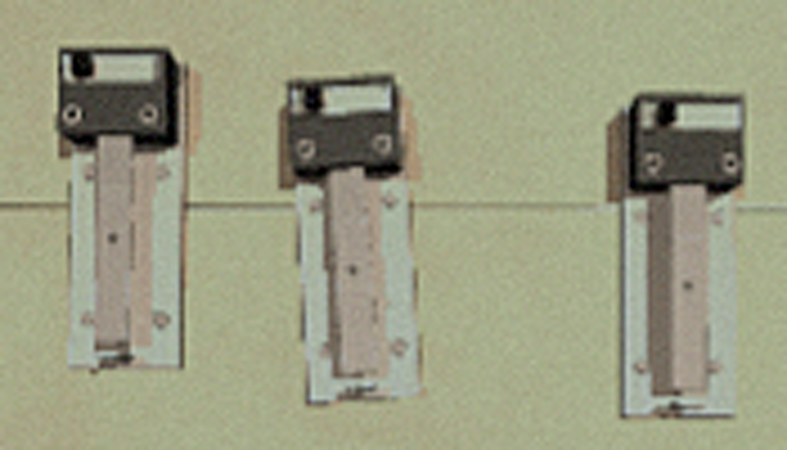

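The crop shows the leaf dots at about (112,238), (352,270) and (687,286), and the tab tops at about (82,66), (313,98) and (666,112).

```bash
cat > h.py <<'E'
from plant import *
import cv2,numpy as np
def cast(cal,uv,z):
    K=np.array([[cal['fx'],0,cal['cx']],[0,cal['fy'],cal['cy']],[0,0,1]])
    p=cv2.undistortPoints(np.array([[uv]],float),K,np.array([cal['k1'],0,0,0.]))[0,0]
    W=cal['world_to_cam'];R=W[:3,:3];c=-R.T@W[:3,3]
    d=R.T@np.array([p[0],-p[1],-1]);return c+d*(z-c[2])/d[2]
E
python3 - <<'E'
from h import *
im=cv2.imread("pics/top.png");g=cv2.cvtColor(im,cv2.COLOR_BGR2GRAY).astype(float)
cal=get_calibration("top")
def ref(c,r,dark):
    u,v=c[0]/4.5+225-.4,c[1]/4.5+150-.4
    x,y=np.meshgrid(np.arange(round(u)-r,round(u)+r+1),np.arange(round(v)-r,round(v)+r+1))
    w=g[y,x];w=np.clip(np.median(w)*dark-w,0,None)
    return (u,v),((x*w).sum()/w.sum(),(y*w).sum()/w.sum())
for d,t in zip([(112,238),(352,270),(687,286)],[(82,66),(313,98),(666,112)]):
    d0,d1=ref(d,2,.93);t0=(t[0]/4.5+224.6,t[1]/4.5+149.6)
    m=cast(cal,d1,.063);T=cast(cal,t0,.102);e=T-m
    print(d0,d1,m,T,"len",np.hypot(*e[:2]),"yaw",np.degrees(np.arctan2(e[1],e[0])-np.arctan2(18,114)))
E
```

```text
(249.48888888888888, 202.48888888888888) (np.float64(249.541088385683), np.float64(202.49543462381303)) [0.5223951  0.17795579 0.063     ] [0.63390475 0.193712   0.102     ] len 0.11261732223971548 yaw -0.9300248115987745
(302.82222222222225, 209.6) (np.float64(302.9462134251291), np.float64(209.5421686746988)) [0.50137602 0.01403998 0.063     ] [0.61264512 0.03929577 0.102     ] len 0.11409937850848315 yaw 3.8156571508745225
(377.26666666666665, 213.15555555555554) (np.float64(377.48300475866756), np.float64(213.03399048266488)) [ 0.49145879 -0.21345129  0.063     ] [ 0.60406134 -0.1949586   0.102     ] len 0.11411097813223896 yaw 0.35378944516834315
```

Call:
step_arm --rows "42.5 -19.4 0 0 0 15.3 0;42.5 -19.4 0 0 0 15.3 0;42.5 -19.4 0 0 0 15.3 0;42.5 -19.4 0 0 0 15.3 0;42.5 -19.4 0 0 0 15.3 0;42.5 -19.4 0 0 0 15.3 0;42.5 -19.4 0 0 0 15.3 0;42.5 -19.4 0 0 0 15.3 0" --squeeze 20

```text
clock: 0.77
tool_pos: [0.4483, -0.4842, 0.21]
orientation: [-0.0, 1.0, -0.0, -0.0]
force: [0.0, -0.9, 0.2]
gripper_width: 0.0
grip_force: 0.0
```

Call:
step_arm --rows "8 -33 0 0 0 0 0;8 -33 0 0 0 0 0;8 -33 0 0 0 0 0;8 -33 0 0 0 0 0;8 -33 0 0 0 0 0;8 -33 0 0 0 0 0;8 -33 0 0 0 0 0;8 -33 0 0 0 0 0"

```text
clock: 1.43
tool_pos: [0.5257, -0.16, 0.2102]
orientation: [-0.0, 1.0, -0.0, -0.0]
force: [0.0, -0.1, 0.0]
gripper_width: 0.0001
grip_force: 0.0
```

Call:
step_arm --rows "0 -33 0 0 0 0 0;0 -33 0 0 0 0 0;0 -33 0 0 0 0 0;0 -33 0 0 0 0 0;0 -33 0 0 0 0 0;0 -33 0 0 0 0 0;0 -33 0 0 0 0 0;0 -33 0 0 0 0 0"

```text
clock: 2.1
tool_pos: [0.5252, 0.1707, 0.2102]
orientation: [-0.0, 1.0, 0.0, -0.0]
force: [0.9, 0.4, 0.3]
gripper_width: -0.0001
grip_force: 0.0
```

Call:
step_arm --rows "-0.3 -0.7 4 0 0 0 0;-0.3 -0.7 8 0 0 0 0;-0.3 -0.7 11 0 0 0 0;-0.3 -0.7 11.8 0 0 0 0;-0.3 -0.7 11.8 0 0 0 0;-0.3 -0.7 11.8 0 0 0 0"

```text
clock: 2.6
tool_pos: [0.5232, 0.1749, 0.0928]
orientation: [0.0, 1.0, -0.0, -0.0]
force: [-0.4, -1.3, 0.3]
gripper_width: 0.0001
grip_force: 0.0
```

Run:
```python
from h import *
s=get_state();print(s['tool_pos'],s['force'])
a=read_camera("wrist");cv2.imwrite("pics/w1.png",a[:,:,::-1])
W=get_calibration("wrist");p=W['world_to_cam']@np.array([.522,.178,.063,1]);p/=-p[2];print(W['cx']+W['fx']*p[0],W['cy']-W['fy']*p[1])
```

```text
[0.52315161 0.17485639 0.09276024] [-0.43848868 -1.25009842  0.33883439]
315.90521210331895 223.35167121978884
```

View pics/w1.png

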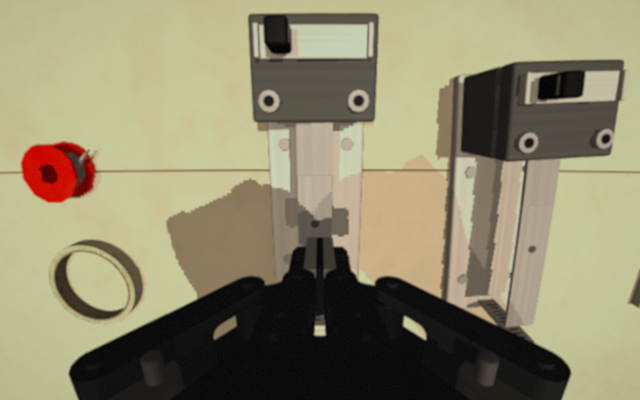

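The dot shows at (315,224) and I predicted (316,223), so the localisation is good. I'll start the slow descent.

Call:
step_arm --rows "-0.1 -0.3 0.8 0 0 0 0;-0.1 -0.3 1.5 0 0 0 0;-0.1 -0.3 1.9 0 0 0 0;-0.1 -0.3 2.1 0 0 0 0;-0.1 -0.3 2.2 0 0 0 0;-0.1 -0.3 2.3 0 0 0 0;-0.1 -0.3 2.3 0 0 0 0;-0.1 -0.3 2.3 0 0 0 0"

```text
clock: 3.32
tool_pos: [0.5219, 0.178, 0.0693]
orientation: [0.0, 1.0, -0.0, 0.0]
force: [-0.8, -0.2, 0.4]
gripper_width: -0.0001
grip_force: 0.0
```

Call:
step_arm --rows "0 0 0.1 0 0 0 0;0 0 0.2 0 0 0 0;0 0 0.2 0 0 0 0;0 0 0.2 0 0 0 0"

```text
clock: 3.65
tool_pos: [0.5218, 0.178, 0.0672]
orientation: [0.0, 1.0, -0.0, -0.0]
force: [0.5, 0.3, -0.2]
gripper_width: -0.0001
grip_force: 0.0
```

Call:
step_arm --rows "0 0 0.1 0 0 0 0;0 0 0.2 0 0 0 0;0 0 0.2 0 0 0 0;0 0 0.2 0 0 0 0"

```text
clock: 3.98
tool_pos: [0.5218, 0.178, 0.0652]
orientation: [0.0, 1.0, -0.0, -0.0]
force: [0.4, 0.4, -0.1]
gripper_width: 0.0001
grip_force: 0.0
```

Run:
```python
from h import *
for i in range(5):
    s=get_state();print(s['tool_pos'],s['force'],s['torque']); a=read_camera("wrist")
cv2.imwrite("pics/w2.png",a[:,:,::-1])
```

```text
[0.52176355 0.17804329 0.06517558] [ 0.44626364  0.43599911 -0.08770732] [-0.02356848  0.01695559  0.03041013]
[0.52181032 0.17802526 0.06520491] [ 0.4514526  -0.12638993  0.14074896] [-0.02362624 -0.01951984 -0.00347238]
[0.52181658 0.17806141 0.06523817] [-0.28224972 -0.46039183  1.33909806] [ 0.02263422 -0.03021273 -0.03208759]
[0.52181176 0.1780718  0.0652484 ] [ 0.10492135  0.15657088 -0.18487068] [-0.00050753 -0.05128444 -0.03168626]
[0.52183708 0.17810207 0.06528182] [-0.87760852 -0.79834398 -0.14453181] [-0.02280833  0.00032648  0.00097698]
```

View pics/w2.png

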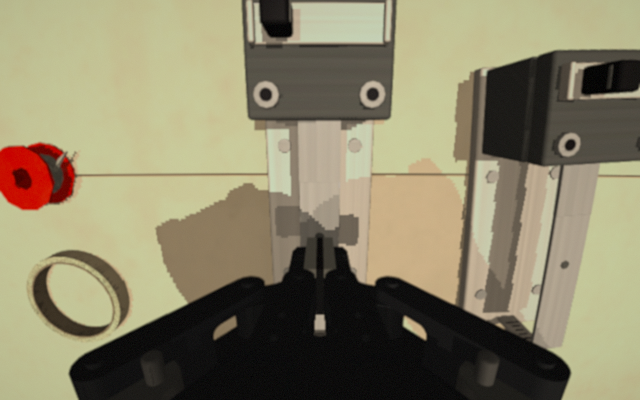

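No contact yet: the force is only noise of about ±1 N. I'll keep going gently.

Call:
step_arm --rows "0 0 0.1 0 0 0 0;0 0 0.2 0 0 0 0;0 0 0.2 0 0 0 0;0 0 0.2 0 0 0 0"

```text
clock: 4.57
tool_pos: [0.5218, 0.178, 0.0631]
orientation: [0.0, 1.0, -0.0, -0.0]
force: [-0.4, -0.6, 0.2]
gripper_width: 0.0001
grip_force: 0.0
```

Call:
step_arm --rows "0 0 0.1 0 0 0 0;0 0 0.2 0 0 0 0;0 0 0.2 0 0 0 0;0 0 0.2 0 0 0 0"

```text
clock: 4.9
tool_pos: [0.5218, 0.178, 0.0612]
orientation: [0.0, 1.0, -0.0, -0.0]
force: [-0.2, 0.3, 0.6]
gripper_width: 0.0002
grip_force: 0.0
```

Call:
step_arm --rows "0 0 0.1 0 0 0 0;0 0 0.2 0 0 0 0;0 0 0.2 0 0 0 0;0 0 0.2 0 0 0 0"

```text
clock: 5.23
tool_pos: [0.5218, 0.178, 0.0592]
orientation: [0.0, 1.0, -0.0, -0.0]
force: [1.0, -0.5, 0.3]
gripper_width: 0.0002
grip_force: 0.0
```

Run:
```python
from h import *
s=get_state();print(s['tool_pos'],s['force'],s['torque'],s['joint_efforts'])
b=read_camera("scene");cv2.imwrite("pics/s2.png",cv2.convertScaleAbs(cv2.resize(b[170:300,210:370,::-1],(720,585),interpolation=cv2.INTER_CUBIC),alpha=1.5))
```

```text
[0.52176971 0.17804311 0.0591731 ] [ 0.99977538 -0.52445036  0.26625771] [-0.0470171   0.02724459 -0.02214176] [-4.01359925e-03 -6.54765415e+01  1.55877214e+00 -1.26899725e+01
  6.15897792e-03 -1.01559059e-02 -3.65903334e-04]
```

View pics/s2.png

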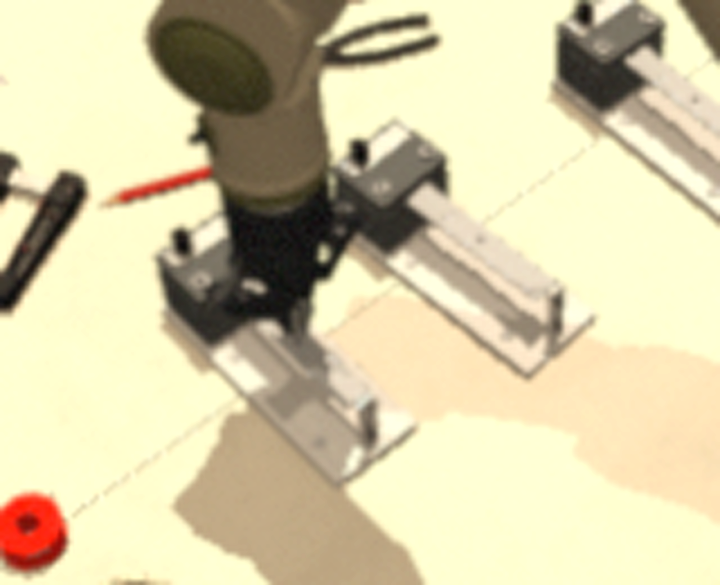

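Call:
step_arm --rows "0 0 0.1 0 0 0 0;0 0 0.2 0 0 0 0;0 0 0.2 0 0 0 0"

```text
clock: 5.53
tool_pos: [0.5217, 0.178, 0.0571]
orientation: [0.0, 1.0, -0.0, -0.0]
force: [-0.1, 0.4, -0.2]
gripper_width: -0.0001
grip_force: 0.0
```

```bash
python3 -c "
from plant import *
s=get_state();print(s['tool_pos'],s['force'],s['joint_efforts'][1:4])"
```

```text
[0.52173281 0.17799588 0.05706563] [-0.10941684  0.42481541 -0.21989193] [-65.73208809   1.58231948 -12.61331409]
```

Run:
```python
from h import *
s=get_state();a=read_camera("wrist");W=get_calibration("wrist");t=s['tool_pos']
cv2.imwrite("pics/w3.png",cv2.resize(a[130:330,200:440,::-1],(720,600),interpolation=cv2.INTER_CUBIC))
for dz in(.02,.008,0,-.011):
  for dx in(-.011,0,.011):
    p=W['world_to_cam']@np.array([t[0]+dx,t[1],t[2]-dz,1]);p/=-p[2];print(dz,dx,W['cx']+W['fx']*p[0],W['cy']-W['fy']*p[1])
```

```text
0.02 -0.011 320.09840371077405 241.1542639724902
0.02 0 320.0802801591637 226.14803509497
0.02 0.011 320.06159498925854 210.67678849608126
0.008 -0.011 320.12780582860256 248.55924554450237
0.008 0 320.1090200660371 232.7300007790768
0.008 0.011 320.0896149754659 216.37889832713088
0 -0.011 320.14951451592924 254.0266214166933
0 0 320.13027468219826 237.59769763064529
0 0.011 320.1103723350133 220.60305258139027
-0.011 -0.011 320.18260409887773 262.36029837793126
-0.011 0 320.1627292748095 245.03039446574263
-0.011 0.011 320.14212548488007 227.06486689785112
```

View pics/w3.png

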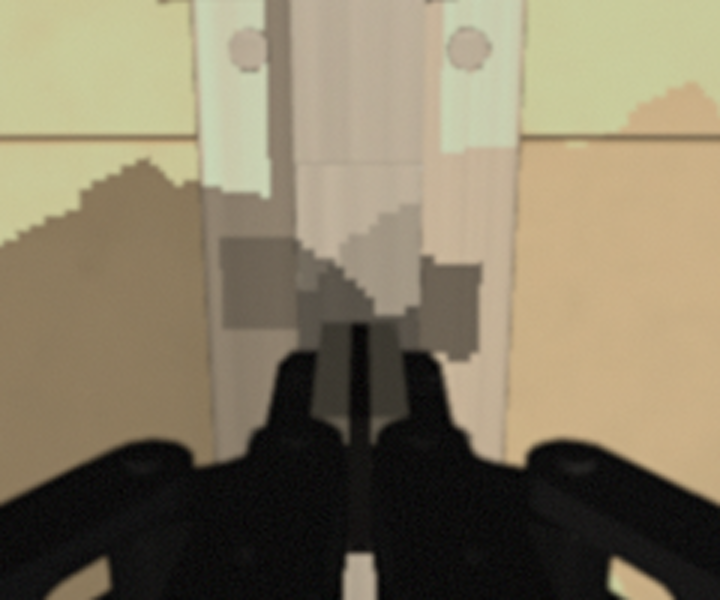

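The pad tips appear at about (320,238) in the full frame, which suggests they sit well behind the nominal tip position. I'll keep descending and watch the force.

Call:
step_arm --rows "0 0 0.1 0 0 0 0;0 0 0.2 0 0 0 0;0 0 0.3 0 0 0 0;0 0 0.3 0 0 0 0"

```text
clock: 5.92
tool_pos: [0.5217, 0.178, 0.054]
orientation: [0.0, 1.0, -0.0, -0.0]
force: [-0.7, 0.0, -0.4]
gripper_width: -0.0001
grip_force: 0.0
```

Call:
step_arm --rows "0 0 0.1 0 0 0 0;0 0 0.2 0 0 0 0;0 0 0.3 0 0 0 0;0 0 0.3 0 0 0 0"

```text
clock: 6.25
tool_pos: [0.5217, 0.178, 0.051]
orientation: [0.0, 1.0, -0.0, -0.0]
force: [0.5, 0.0, 0.7]
gripper_width: -0.0003
grip_force: 0.0
```

Call:
step_arm --rows "0 0 0.1 0 0 0 0;0 0 0.2 0 0 0 0;0 0 0.3 0 0 0 0;0 0 0.3 0 0 0 0"

```text
clock: 6.58
tool_pos: [0.5217, 0.178, 0.0481]
orientation: [0.0, 1.0, -0.0, -0.0]
force: [-0.1, -0.1, 0.5]
gripper_width: 0.0006
grip_force: 0.0
```

```bash
cat > av.py <<'E'
from h import *
F=[];J=[]
for i in range(5):
    s=get_state();F.append(s['force']);J.append(s['joint_efforts'][[1,3]]);a=read_camera("wrist")
print(s['clock'],s['tool_pos'],np.mean(F,0).round(2),np.mean(J,0).round(2),s['gripper_width'])
cv2.imwrite("pics/w4.png",cv2.resize(a[130:330,200:440,::-1],(720,600),interpolation=cv2.INTER_CUBIC))
E
python3 av.py
```

```text
6.7833 [0.52183178 0.17806129 0.04827458] [-0.11  0.25  0.  ] [-66.16 -12.  ] 4.319353652933617e-05
```

View pics/w4.png

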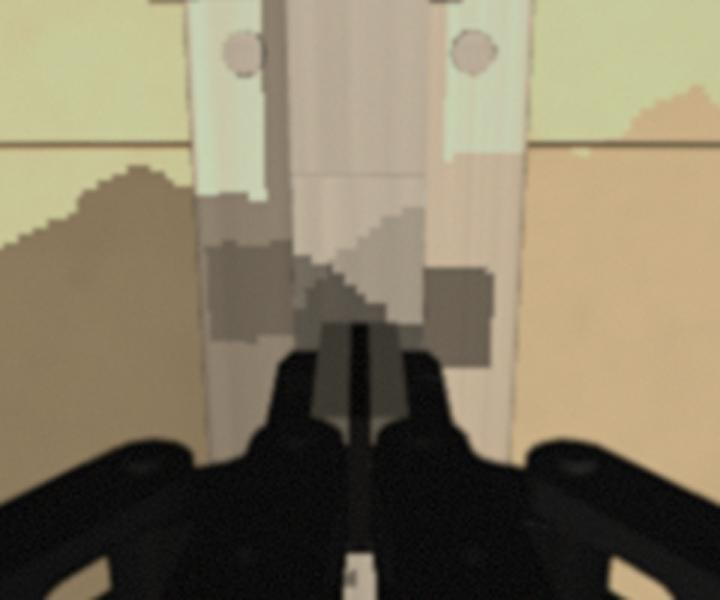

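The leaf still hasn't bent, and the tip shadow sits just ahead of the pads. Continuing.

Call:
step_arm --rows "0 0 0.1 0 0 0 0;0 0 0.2 0 0 0 0;0 0 0.3 0 0 0 0;0 0 0.3 0 0 0 0"

```text
clock: 7.17
tool_pos: [0.5217, 0.178, 0.045]
orientation: [0.0, 1.0, -0.0, -0.0]
force: [-0.7, -0.4, 0.2]
gripper_width: -0.0003
grip_force: 0.0
```

```bash
python3 av.py
```

```text
7.3667 [0.52180781 0.17805261 0.04522234] [-0.16 -0.11  0.49] [-66.36 -11.81] -0.00018244465273058337
```

Call:
step_arm --rows "0 0 0.1 0 0 0 0;0 0 0.2 0 0 0 0;0 0 0.3 0 0 0 0;0 0 0.3 0 0 0 0"

```text
clock: 7.75
tool_pos: [0.5217, 0.178, 0.042]
orientation: [0.0, 1.0, -0.0, -0.0]
force: [0.1, -0.6, -0.5]
gripper_width: -0.0003
grip_force: 0.0
```

```bash
python3 av.py
```

```text
7.95 [0.52180774 0.17806218 0.04224242] [ 0.21 -0.59  0.14] [-66.54 -11.62] 2.572025268477246e-05
```

Call:
step_arm --rows "0 0 0.1 0 0 0 0;0 0 0.2 0 0 0 0;0 0 0.3 0 0 0 0;0 0 0.3 0 0 0 0"

```text
clock: 8.33
tool_pos: [0.5218, 0.1781, 0.0391]
orientation: [-0.0, 1.0, -0.0, -0.0]
force: [-0.7, -0.4, 2.3]
gripper_width: -0.0
grip_force: 1.0
```

```bash
python3 av.py
```

```text
8.5333 [0.52181796 0.17810044 0.03929925] [-0.46 -0.58  2.35] [-65.62 -11.26] -0.00017478628674780778
```

Contact: 2.35 N at TCP z = 0.0393, so the shut tips sit about 22 mm behind the TCP.

Call:
step_arm --rows "0 0 0.1 0 0 0 0;0 0 0.2 0 0 0 0;0 0 0.2 0 0 0 0"

```text
clock: 8.83
tool_pos: [0.5219, 0.1781, 0.0372]
orientation: [-0.0, 1.0, -0.0, 0.0]
force: [0.3, -0.4, 3.9]
gripper_width: -0.0004
grip_force: 1.8
```

```bash
python3 av.py
```

```text
9.0333 [0.52185617 0.17809004 0.03730355] [-0.43 -0.16  3.5 ] [-64.97 -11.01] -0.00011094762710063605
```

Call:
step_arm --rows "0 0 0.1 0 0 0 0;0 0 0.2 0 0 0 0;0 0 0.3 0 0 0 0;0 0 0.4 0 0 0 0;0 0 0.4 0 0 0 0"

```text
clock: 9.5
tool_pos: [0.5221, 0.1781, 0.0332]
orientation: [-0.0, 1.0, -0.0, 0.0]
force: [-0.0, -0.4, 6.4]
gripper_width: -0.0
grip_force: 3.3
```

```bash
python3 av.py
```

```text
9.7 [0.5220967  0.17813189 0.03338001] [-0.86 -0.18  6.56] [-63.54 -10.4 ] 0.00021071826349790718
```

Call:
step_arm --rows "0 0 0.1 0 0 0 0;0 0 0.18 0 0 0 0;0 0 0.18 0 0 0 0;0 0 0.18 0 0 0 0;0 0 0.18 0 0 0 0;0 0 0.18 0 0 0 0;0 0 0.18 0 0 0 0;0 0 0.18 0 0 0 0"

```text
clock: 10.42
tool_pos: [0.5222, 0.1781, 0.0317]
orientation: [-0.0, 1.0, -0.0, 0.0]
force: [0.2, 0.0, 8.0]
gripper_width: -0.0001
grip_force: 3.9
```

```bash
python3 av.py
```

```text
10.6167 [0.52218881 0.17811984 0.03170656] [-0.5  -0.43  7.8 ] [-63.05 -10.15] 9.497048327275053e-05
```

Left leaf: 8 N gives about 10 mm (0.77 N/mm). Next is the middle one.

Call:
step_arm --rows "0 0 -3.5 0 0 0 0;0 0 -7 0 0 0 0;-0.5 4 -7 0 0 0 0;-1 8 -7 0 0 0 0;-1.5 12 -7 0 0 0 0;-2.1 16.4 -7 0 0 0 0;-2.1 16.4 -5 0 0 0 0;-2.1 16.4 -3 0 0 0 0"

```text
clock: 11.33
tool_pos: [0.5009, 0.0101, 0.0618]
orientation: [0.0, 1.0, -0.003, 0.001]
force: [-0.4, 1.2, 0.2]
gripper_width: -0.0004
grip_force: 0.0
```

Call:
step_arm --rows "0 0 1 0 0 0 0;0 0 1.4 0 0 0 0;0 0 1.4 0 0 0 0;0 0 1.4 0 0 0 0"

```text
clock: 11.67
tool_pos: [0.5008, 0.0148, 0.0475]
orientation: [-0.0, 1.0, 0.001, -0.0]
force: [-0.2, 0.7, 0.5]
gripper_width: 0.0
grip_force: 0.0
```

```bash
python3 av.py
```

```text
11.8667 [0.50118823 0.01451306 0.04811838] [0.05 0.04 0.17] [-60.78  -9.53] -0.0002327965631968501
```

Call:
step_arm --rows "0 0 0.3 0 0 0 0;0 0 0.5 0 0 0 0;0 0 0.6 0 0 0 0;0 0 0.7 0 0 0 0;0 0 0.8 0 0 0 0;0 0 0.8 0 0 0 0"

```text
clock: 12.42
tool_pos: [0.5008, 0.0141, 0.0395]
orientation: [-0.0, 1.0, -0.0, 0.0]
force: [-0.3, -0.1, 6.0]
gripper_width: -0.0001
grip_force: 3.0
```

```bash
python3 av.py
```

```text
12.6167 [0.50081332 0.01407745 0.03962036] [-0.63  0.1   5.66] [-59.2   -8.82] -0.00012833838667580238
```

Call:
step_arm --rows "0 0 0.1 0 0 0 0;0 0 0.1 0 0 0 0;0 0 0.1 0 0 0 0"

```text
clock: 12.92
tool_pos: [0.5008, 0.0141, 0.0387]
orientation: [-0.0, 1.0, -0.0, 0.0]
force: [-1.5, 0.7, 8.6]
gripper_width: 0.0001
grip_force: 3.8
```

```bash
python3 av.py
```

```text
13.1167 [0.50079555 0.01408218 0.03873651] [-1.39  0.1   7.69] [-58.5   -8.82] -1.982989388139896e-06
```

Middle leaf: 7.7 N gives about 3.4 mm. I'll hold a little longer, then go right.

Call:
step_arm --rows "0 0 0 0 0 0 0;0 0 0 0 0 0 0;0 0 0 0 0 0 0;0 0 0 0 0 0 0;0 0 0 0 0 0 0;0 0 0 0 0 0 0"

```text
clock: 13.67
tool_pos: [0.5008, 0.0141, 0.0388]
orientation: [-0.0, 1.0, -0.0, 0.0]
force: [-1.5, 0.4, 7.1]
gripper_width: 0.0002
grip_force: 3.8
```

Call:
step_arm --rows "0 0 -3.5 0 0 0 0;0 0 -6.5 0 0 0 0;-0.3 4 -6.5 0 0 0 0;-0.4 8 -6.5 0 0 0 0;-0.6 12 -6.5 0 0 0 0;-0.8 16 -6.5 0 0 0 0;-0.9 20 -6.5 0 0 0 0;-0.9 22.8 -6.5 0 0 0 0"

```text
clock: 14.33
tool_pos: [0.4907, -0.218, 0.1034]
orientation: [0.001, 1.0, -0.002, -0.0]
force: [0.2, 0.1, 0.0]
gripper_width: 0.0001
grip_force: 0.0
```

Call:
step_arm --rows "0 0 0 0 0 0 0;0 0 3 0 0 0 0;0 0 4.5 0 0 0 0;0 0 5.4 0 0 0 0;0 0 5.8 0 0 0 0;0 0 5.8 0 0 0 0;0 0 5.8 0 0 0 0"

```text
clock: 14.92
tool_pos: [0.492, -0.2136, 0.0458]
orientation: [0.0, 1.0, 0.0, -0.0]
force: [0.1, 0.5, 0.6]
gripper_width: 0.0002
grip_force: 0.0
```

```bash
python3 av.py
```

```text
15.1167 [ 0.49219149 -0.21399151  0.04624815] [-0.34  0.14  0.13] [-64.39 -11.17] -9.10280242606921e-05
```

Call:
step_arm --rows "0 0 0.2 0 0 0 0;0 0 0.4 0 0 0 0;0 0 0.5 0 0 0 0;0 0 0.6 0 0 0 0;0 0 0.6 0 0 0 0"

```text
clock: 15.58
tool_pos: [0.4919, -0.214, 0.0394]
orientation: [0.0, 1.0, -0.0, 0.0]
force: [-0.2, -0.6, 4.3]
gripper_width: -0.0001
grip_force: 1.9
```

```bash
python3 av.py
```

```text
15.7833 [ 0.49183982 -0.21400639  0.03957502] [ 0.12 -0.12  3.66] [-63.36 -10.17] 0.0003126285604035404
```

Call:
step_arm --rows "0 0 0.1 0 0 0 0;0 0 0.2 0 0 0 0;0 0 0.2 0 0 0 0"

```text
clock: 16.08
tool_pos: [0.4919, -0.214, 0.0375]
orientation: [0.0, 1.0, -0.0, 0.0]
force: [-0.2, -0.1, 6.2]
gripper_width: 0.0
grip_force: 3.3
```

```bash
python3 av.py
```

```text
16.2833 [ 0.4919075  -0.21400767  0.03762446] [-0.54 -0.09  6.28] [-62.03  -9.81] -0.00017225834496392922
```

Call:
step_arm --rows "0 0 0.12 0 0 0 0;0 0 0.12 0 0 0 0;0 0 0.12 0 0 0 0;0 0 0.12 0 0 0 0;0 0 0.12 0 0 0 0;0 0 0.12 0 0 0 0;0 0 0.12 0 0 0 0;0 0 0.12 0 0 0 0"

```text
clock: 17.0
tool_pos: [0.4919, -0.214, 0.0365]
orientation: [0.0, 1.0, -0.0, 0.0]
force: [-0.3, -1.4, 8.7]
gripper_width: 0.0
grip_force: 4.0
```

```bash
python3 av.py
```

```text
17.2 [ 0.4919065  -0.21404334  0.03652209] [-0.31  0.01  8.27] [-61.42  -9.75] -0.00036507552318254755
```

Right leaf: 8 N gives about 5.5 mm. At 8 N the three give about 10.3 mm (left), 3.4 mm (middle) and 5.5 mm (right), so the left one is tired. I'll go to the left of its tab.

Call:
step_arm --rows "0 0 -4 0 0 0 0;0 0 -8 0 0 0 0;0 0 -11 0 0 0 0;14.3 -47.4 -11 0 0 0 0;14.3 -47.4 -11 0 0 0 0;14.3 -47.4 -11 0 0 0 0;14.3 -47.4 -11 0 0 0 0;14.3 -47.4 -11 0 0 0 0"

```text
clock: 17.92
tool_pos: [0.5518, -0.0127, 0.1461]
orientation: [0.0, 1.0, -0.0, -0.0]
force: [0.9, 0.1, -0.1]
gripper_width: 0.0002
grip_force: 0.0
```

```bash
python3 -c "
from plant import *
s=get_state();print(s['tool_pos'])"
```

```text
[ 0.55184295 -0.01271546  0.14607113]
```

Call:
step_arm --rows "8.3 -26.8 0 0 0 0 0;8.3 -26.8 0 0 0 0 0;8.3 -26.8 0 0 0 0 0;8.3 -26.8 0 0 0 0 0;8.3 -26.8 0 0 0 0 0;8.3 -26.8 0 0 0 0 0;8.3 -26.8 0 0 0 0 0;8.3 -26.8 0 0 0 0 0"

```text
clock: 18.58
tool_pos: [0.6347, 0.2626, 0.1453]
orientation: [-0.002, 1.0, 0.004, -0.0]
force: [-0.4, 0.6, 0.3]
gripper_width: -0.0002
grip_force: 0.0
```

Call:
step_arm --rows "0 0 0 0 0 0 0;0 0 0 0 0 0 0"

```text
clock: 18.75
tool_pos: [0.6344, 0.2524, 0.1454]
orientation: [0.001, 1.0, -0.0, -0.001]
force: [-1.1, -1.5, 0.3]
gripper_width: -0.0003
grip_force: 0.0
```

Call:
step_arm --rows "0 0 2.5 0 0 0 0;0 0 5 0 0 0 0;0 0 7 0 0 0 0;0 0 7.7 0 0 0 0;0 0 7.7 0 0 0 0;0 0 7.7 0 0 0 0"

```text
clock: 19.25
tool_pos: [0.6353, 0.2523, 0.0697]
orientation: [0.0, 1.0, -0.001, -0.0]
force: [-0.4, -0.6, 0.4]
gripper_width: -0.0001
grip_force: 0.0
```

```bash
python3 av.py; python3 -c "
from h import *
a=read_camera('wrist');cv2.imwrite('pics/w5.png',a[:,:,::-1])"
```

```text
19.45 [0.6357495  0.25353846 0.07070095] [ 0.01 -0.08  0.06] [-77.43 -18.47] -0.0001950473417176831
```

View pics/w5.png

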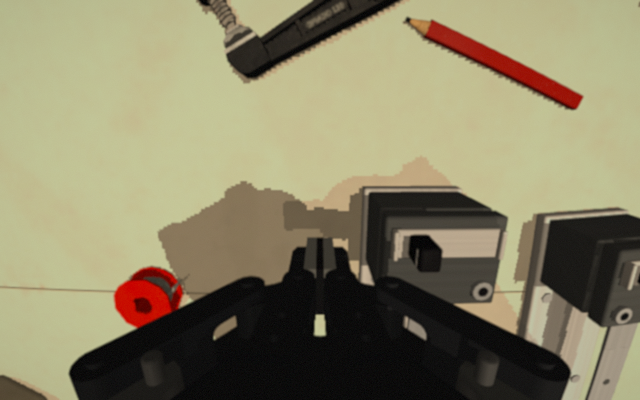

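The tab is at (425,252), the pads at (320,240), and the space between them is clear. Pushing right now.

Call:
step_arm --rows "0 1 0.2 0 0 0 0;0 2 0.2 0 0 0 0;0 3 0.2 0 0 0 0;0 3.8 0.2 0 0 0 0;0 4.4 0.2 0 0 0 0;0 4.8 0.2 0 0 0 0;0 4.8 0.2 0 0 0 0"

```text
clock: 20.13
tool_pos: [0.6351, 0.2041, 0.0672]
orientation: [0.0, 1.0, -0.001, -0.0]
force: [0.7, -0.2, -0.3]
gripper_width: -0.0002
grip_force: 0.0
```

```bash
python3 av.py
```

```text
20.3333 [0.63507124 0.20577077 0.06729871] [ 0.14  0.16 -0.47] [-77.18 -18.01] 0.00010407694906894448
```

Call:
step_arm --rows "0 0.5 0 0 0 0 0;0 1 0 0 0 0 0;0 1.5 0 0 0 0 0;0 2 0 0 0 0 0;0 2.2 0 0 0 0 0"

```text
clock: 20.8
tool_pos: [0.635, 0.1822, 0.0672]
orientation: [0.0, 1.0, -0.001, -0.0]
force: [-1.0, 1.9, -0.3]
gripper_width: -0.0
grip_force: 1.0
```

```bash
python3 av.py
```

```text
21.0 [0.63509875 0.18293158 0.06726809] [-0.38  0.4   0.06] [-76.42 -17.87] 2.4503493460174993e-05
```

Contact is made (about 2 N of friction). I'll continue to the stop.

Call:
step_arm --rows "0 0.4 0 0 0 0 0;0 0.8 0 0 0 0 0;0 1.1 0 0 0 0 0;0 1.3 0 0 0 0 0;0 1.3 0 0 0 0 0"

```text
clock: 21.47
tool_pos: [0.635, 0.1793, 0.0675]
orientation: [-0.005, 1.0, 0.003, 0.001]
force: [1.0, 20.2, -5.1]
gripper_width: 0.0004
grip_force: 10.8
```

```bash
python3 av.py
```

```text
21.6667 [0.63500667 0.17927302 0.06751729] [-0.49 21.31 -4.7 ] [-78.14 -14.  ] 9.750510119229083e-05
```

It's hard against the stop: 21 N at y = 0.179, as predicted. I'll back off and lift.

Call:
step_arm --rows "0 -2 0 0 0 0 0;0 -4.5 0 0 0 0 0;0 -5 -3 0 0 0 0;0 -5 -7 0 0 0 0;-4 -5 -11 0 0 0 0;-8 -5 -14 0 0 0 0;-12 -5 -14 0 0 0 0;-15 -5 -14 0 0 0 0"

```text
clock: 22.38
tool_pos: [0.491, 0.2204, 0.2088]
orientation: [-0.001, 1.0, -0.001, 0.002]
force: [-0.3, 0.5, 0.0]
gripper_width: 0.0
grip_force: 0.0
```

Run:
```python
from h import *
a=read_camera("top");s=get_state();print(s['tool_pos'],s['force'])
cv2.imwrite("pics/end.png",cv2.convertScaleAbs(cv2.resize(a[150:250,225:400,::-1],(787,450),interpolation=cv2.INTER_CUBIC),alpha=1.6))
```

```text
[0.48125761 0.21955395 0.20793479] [-11.32731537  -2.04116339  -2.9577004 ]
```

View pics/end.png

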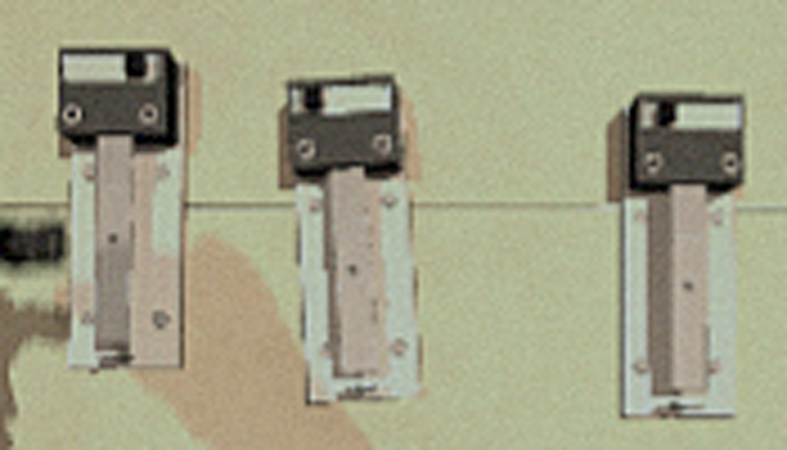

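The left tab has moved from (82,66) to (136,66), about 35 mm, and the other two tabs are home. I'll let the arm settle and then hand in.

Call:
step_arm --rows "0 0 0 0 0 0 0;0 0 0 0 0 0 0;0 0 0 0 0 0 0;0 0 0 0 0 0 0;0 0 0 0 0 0 0;0 0 0 0 0 0 0"

```text
clock: 22.93
tool_pos: [0.4917, 0.2203, 0.2061]
orientation: [0.0, 1.0, -0.0, -0.0]
force: [-0.8, 0.4, -0.6]
gripper_width: -0.0002
grip_force: 0.0
```

```bash
python3 -c "
from plant import *
print(get_state()['force']);print(job_done())"
```

```text
[-0.81620396  0.38281744 -0.64481497]
the job is handed in; nothing more can be done
None
```

The job is handed in: at about 8 N the left leaf gave about 10.3 mm, the middle 3.4 mm and the right 5.5 mm, so the left one is tired; its tab is at the right stop, the other two are home, and no verdict came back.

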